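# Turn the brooch face up with the lifter

## Robot

A 6-joint arm with a two-finger parallel gripper is mounted at the origin on the work surface. World frame = base frame: x ahead of the robot, y to its left, z up, the work surface at z = 0. Lengths are in mm, angles in degrees, forces in N, time in s.
With the tool pointing down it reaches from about 350 to 850 mm from the base axis. Payload 8.1 kg.
Tool frame: the origin (TCP) lies midway between the tips of the shut fingers; the grasp point (between the pads) lies 19 mm behind it; z points along the fingers, y is the line along which they close (so a half turn about z gives the same grasp; the last joint's range is limited). The gripper opens to 85 mm and grips with 20 to 120 N. Pads are 22 mm wide; open, the fingers measure 114 mm over their backs; the gripper's body (76 mm by 85 mm) begins 54 mm behind the grasp point. The pads swing forward as they close: fully open they stand 13 mm farther back than shut.
Start: joints at [68.789, 7.471, 85.268, -0, 87.261, -4.893], TCP at [168.557, 575.842, 231.292] pointing down, gripper open.
Joint ranges: [-169.43, 169.43], [-51.17, 129.36], [1.28, 143.12], [-76.62, 256.62], [0, 156.53], [-152.29, 152.29]. Speed limits (degrees/s): [136.94, 136.94, 159.86, 180, 180, 180].

## Interface

Orientations are given as [roll, pitch, yaw] about the fixed x, y, z axes, in that order (R = Rz(yaw) Ry(pitch) Rx(roll)).
In Python, from bench import r gives the robot as it stands.
- The arm moves only by the tool apply_moves, never from a script. Its argument "steps" is a list of rows, each a list of 7 numbers: the opening, from -1 (shut) to 1 (fully open), then the shift along the tool's x, y, z in mm, then the turn, a rotation vector about the tool's x, y, z in units of 5 degrees (1.0 is 5 degrees). A call has exactly 8 rows; each row shifts and turns the commanded pose from where the row before left it, along the tool's axes as they then stand; what a row does not reach is not made up. A row lasts 1/10 s, in which the tool goes at most 50 mm and 8.59 degrees, less where a joint would pass 70% of its speed; a pose out of reach is approached as far as the arm can. A call is refused whole if a number of a shift passes 50 or a number of a turn 1, either way. A call with a gripper value outside its range is refused whole. The fingers move at their own pace and stop on an object; "squeeze" is the grip in N (left out, the last holds). Time passes only in rows, so rows that do not move let the fingers close, or fill a call up. It gives the time, the measured TCP pose, the force, the opening and the grip force at its end, in the units of the state.
- r.sense(): the state, without advancing time (a new reading comes with each control period).
- r.snapshot(name): name is "side" or "top"; returns a dict with "color" (420x560x3 uint8, blue, green, red), "depth" (420x560 float32, mm along the optical axis (not along the pixel's ray), 0 where there is no reading), "mtx" (3x3 intrinsics, pixels), "dist" ([k1, k2, p1, p2, k3] as OpenCV has them; the pictures are not rectified), "T" (4x4, takes a point from camera to world coordinates). Camera axes: x right, y down, z forward; pixel columns grow to the right and rows downward; lengths in mm; the calibration is good to about 2 mm. A picture is of the moment at which its call begins.
- r.hand_in(): hands the job in; it is judged then, once.
The state is a dict: "time": time; "joint_pos": joint angles; "qd": joint speeds; "joint_efforts": joint torques, N m; "tool_pos": TCP position; "tcp_rot": TCP orientation; "ft_force": force on the tool from outside, world axes, zero at the start; "wrist_torque": the same for the moment, N m; "finger_gap": finger opening in mm; "grip_force": force on a finger pad.
Only numpy, scipy, OpenCV 4.12 (cv2) and the standard library are available. Lean on these libraries where they do the work, as an engineer would, in place of code of your own. Each camera call takes 0.05 s, during which the arm holds its last target. There are 200 camera calls.

## Task

A freshly lacquered brooch lies face down on the low front floor of the bead board. Take the flat lifter from its cradle, slide its blade under the brooch's near edge and tip it over the step, so that it lies flat, face up, on the board's raised shelf; never touch the brooch with the gripper. Then lay the lifter back in its cradle, the same way round as before, let go, and leave the other things on the bench where they are.

Things in the scene. Friction and masses are not known exactly. Their poses are not given: they have to be found in the camera images.
- lifter: Loose lifter, 90 g: dark wooden bar handle, cranked flat steel blade. x from handle to blade tip, z up as stored. Origin: below the grip, in the plane of the blade's underside. Handle x -75 to 45, y -8 to 8, z 30 to 50 mm. Crank: upright 4 thick, 14 wide, x 45 to 49. Blade x 45 to 120, 28 wide, z 0 to 2 mm.
- lifter_grip (a point): Grip point, mid height of the handle, at (0, 0, 40 mm) in the lifter's frame, near its centre of mass and between the saddles of the cradle (clear from x -59 to 31 mm). Fingers close along the lifter's y on the 16 mm width. 45 mm above the table as stored.
- lifter_tip (a point): Middle of the straight front edge of the blade, at (120, 0, 1 mm) in the lifter's frame.
- cradle: Fixed plywood cradle holding the lifter, left or right of the board. Origin on the table, 5 mm straight below the stored lifter's origin, axes along the stored lifter's. Foot 4 thick, x -71 to 44, 70 wide. Saddles 10 thick, 52 wide, at x -64 and 36; notch floors 35 mm up, notches 21 wide for 12 mm of height, then flaring; tops 57 mm up.
- brooch: Loose brooch, 45 g: brass plate 54 x 54 x 3 mm, round stone 6 mm proud mid-face, 25 mm across its flat front, 32 at the plate. Starts face down standing on the stone, rim 6 mm above the floor, overhanging the stone by 11 mm. Origin: centre of stone's front; z from face to back (up at start, down when turned). Plate z 6 to 9, x and y -27 to 27 mm. x to the step, within 4 degrees.
- board: Fixed grey bead board 280 (x) x 220 (y) mm. Origin: centre of underside, on the table; x from open front to raised shelf. Low floor x -140 to 30, top 6 mm up; straight upright step face at x 30; shelf x 30 to 140, top 15 mm up. Side rims y 102 to 110 either side, top 15 mm. Brooch starts with its far edge 2 to 12 mm short of the step, which stops it sliding.
- dish: Bystander: white dish of beads, 84 mm across, 28 high, origin at centre of underside; on the other side of the board from the cradle.
- spool: Bystander: wire spool lying flat, 60 mm across, 22 high, origin at centre of underside.
- pliers: Bystander: pliers with blue handles lying flat, 170 long, 13 high, origin under the pivot, jaws to +x.
Things that resemble listed ones, but are neither listed nor needed, are in the scene too. Of the things shaped like the lifter, the wooden one is meant.

How it is judged (in metres and radians):
On the way, in this order (a step that is already met when the one before it is completed fails the run):
1. the lifter is held in the gripper, clear of its cradle (contact force between the fingers and lifter above 1 N and z of lifter in the frame of cradle above 0.04 m), for 0.2 s.
2. the held lifter's blade tip is under the brooch's near rim while the brooch still lies face down (x of lifter_tip in the frame of brooch between -0.027 and 0 m and y of lifter_tip in the frame of brooch between -0.03 and 0.03 m and z of lifter_tip in the frame of brooch between -0.006 and 0.007 m and angle between brooch's own z axis and vertical below 0.35 rad and contact force between the fingers and lifter above 1 N), for 0.05 s.
3. the held lifter raises the brooch's edge: brooch tilted over 20 degrees on the blade (angle between brooch's own z axis and vertical between 0.35 and 1.9 rad and contact force between lifter and brooch above 0.02 N and contact force between the fingers and lifter above 1 N), for 0.1 s.
4. the brooch lies face up on the shelf, at rest (angle between brooch's own z axis and vertical above 3.05 rad and linear speed of brooch below 0.02 m/s and z of brooch in the frame of board above 0.021 m), for 0.3 s.
At the end, for the whole second after the job is handed in: Brooch face up, flat (5 degrees), still, its centre on the raised shelf; lifter lying still in both notches of its cradle, blade the same way as at the start, within 15 mm lengthwise, 8 mm sideways, 4 mm in height of where it lay, level within 6 degrees (angle between brooch's own z axis and vertical above 3.05 rad and z of brooch in the frame of board between 0.021 and 0.027 m and x of brooch in the frame of board between 0.03 and 0.14 m and y of brooch in the frame of board between -0.11 and 0.11 m and linear speed of each of brooch, lifter below 0.01 m/s and z of lifter in the frame of cradle between 0.001 and 0.009 m and x of lifter in the frame of cradle between -0.015 and 0.015 m and y of lifter in the frame of cradle between -0.008 and 0.008 m and x of lifter_tip in the frame of cradle above 0.09 m and angle between lifter's own z axis and vertical below 0.1 rad); the robot touches nothing.
It fails at once if the gripper or arm touches the brooch (contact force between any of the fingers, the arm and brooch above 0.2 N).
It fails at once if the dish, spool or pliers is moved more than 20 mm (distance of any of dish, spool, pliers from where it was at the start of the episode above 0.02 m).
It also fails if it takes over 58 s, if anything falls off the work surface, if the arm or the gripper's body presses on something with over 40 N, if the wrist force passes 120 N, or if a joint passes its speed limit or range.

## Working session

There is one attempt and no reset: what is moved stays moved. The work goes in short steps, Python scripts to look and compute and a tool call to move; the robot and the scene stay as the last step left them, time stands still between calls to the robot, and variables do not carry over. Pictures are saved under pics/ and viewed, at most 10 in all, crops included, and the job is handed in when it is done.

Besides the shell and the picture viewer there is one more tool, called after "Request:" as name(argument=value, ...), one argument or row to a line, values as JSON. apply_moves: Moves the arm, as the interface text tells. Its arguments: {"type":"object","properties":{"steps":{"type":"array"},"squeeze":{"type":"number"}},"required":["steps"]}

```bash
mkdir -p pics; cat > h.py <<'E'
import numpy as np,cv2
from bench import r
def snap(n):
    s=r.snapshot(n); return s
def ray(s,uv,z):
    p=cv2.undistortPoints(np.array(uv,float).reshape(-1,1,2),s['mtx'],s['dist']).reshape(-1,2)
    T=s['T']; d=np.c_[p,np.ones(len(p))]@T[:3,:3].T; o=T[:3,3]
    return o+d*((z-o[2])/d[:,2])[:,None]
def cloud(s):
    D=s['depth']; v,u=np.mgrid[:420,:560]
    p=cv2.undistortPoints(np.stack([u,v],-1).reshape(-1,1,2).astype(float),s['mtx'],s['dist']).reshape(420,560,2)
    P=np.concatenate([p,np.ones((420,560,1))],-1)*D[...,None]
    return P@s['T'][:3,:3].T+s['T'][:3,3]
E
python3 - <<'E'
from h import *
for n in('top','side'):
    s=snap(n); cv2.imwrite(f'pics/{n}0.png',cv2.resize(s['color'],(784,588))); print(n,s['T'].round(2).tolist(),s['mtx'][0,0]); np.savez(f'{n}0.npz',**s)
E
```

```text
top [[-0.02, -0.98, 0.18, 364.16], [-1.0, 0.02, 0.01, 12.4], [-0.01, -0.18, -0.98, 1069.56], [0.0, 0.0, 0.0, 1.0]] 468.0315686380906
side [[-0.97, -0.17, 0.15, 380.44], [-0.22, 0.67, -0.7, 699.33], [0.02, -0.72, -0.69, 736.74], [0.0, 0.0, 0.0, 1.0]] 495.26752005299613
```

View pics/top0.png

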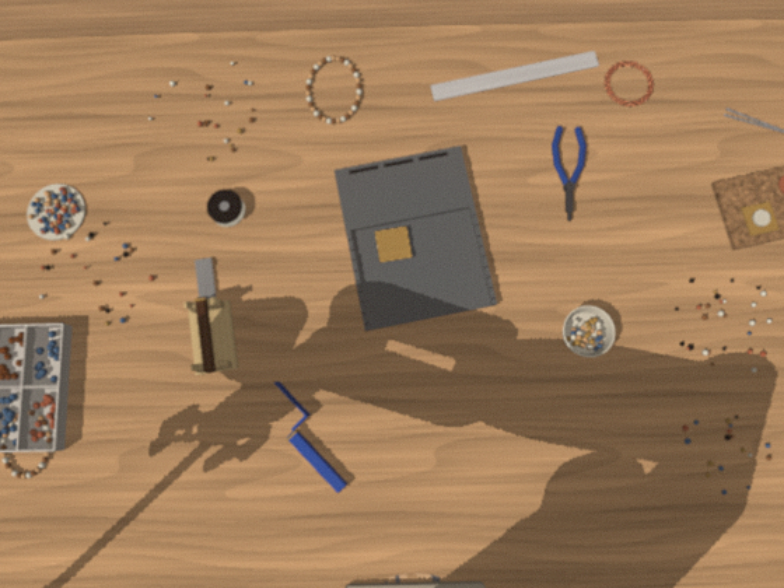

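View pics/side0.png

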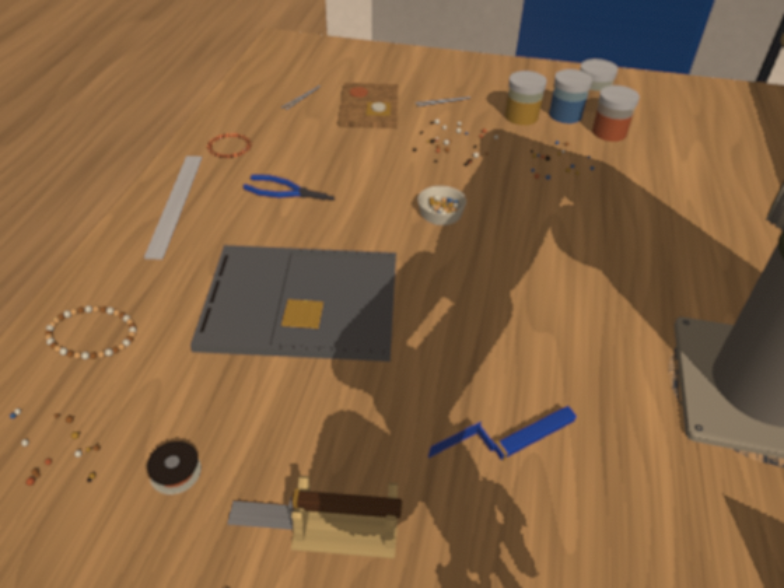

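Top view (784-px scale): the board is centred near (418,238) and its shelf faces up. The brooch is at (394,244). The wooden lifter and cradle are at (206,330), with the blade up at (205,278). The dish is at (588,330), the spool at (226,207) and the pliers at (569,170). The blue lifter at (310,440) is a decoy. The side view agrees.

```bash
python3 - <<'E'
from h import *
s=dict(np.load('top0.npz')); s2=dict(np.load('side0.npz'))
def comp(s,m,c,name,z,k=784/560):
    m=cv2.morphologyEx(m.astype(np.uint8),cv2.MORPH_OPEN,np.ones((2,2)))
    n,l,st,ce=cv2.connectedComponentsWithStats(m); i=l[int(c[1]/k),int(c[0]/k)]
    if i==0: print(name,'miss',s['color'][int(c[1]/k),int(c[0]/k)]);return
    ct=max(cv2.findContours((l==i).astype(np.uint8),0,1)[0],key=len).reshape(-1,2)
    P=ray(s,ct,z)[:,:2].astype(np.float32); R=cv2.minAreaRect(P)
    d=cloud(s)[l==i]; print(name,st[i][4],np.round(R[0],1),np.round(R[1],1),round(R[2],1),'depthz',np.round(np.median(d[:,2]),1),np.round(cv2.boxPoints(R),1).tolist())
for nm,s,b,h,bl,bd in(('top',s,(394,244),(205,335),(205,275),(400,190)),('side',s2,(302,314),(345,502),(258,513),(250,280))):
    hsv=cv2.cvtColor(s['color'],cv2.COLOR_BGR2HSV); H,S,V=[hsv[...,i].astype(int) for i in range(3)]
    k=784/560
    for c in(b,h,bl,bd): print(c,hsv[int(c[1]/k),int(c[0]/k)],end=' ')
    print()
    comp(s,(S>130)&(V>110)&(H>14)&(H<28),b,nm+' brooch',15)
    comp(s,(V<75)&(H<20)&(S>70),h,nm+' handle',55)
    comp(s,(S<70)&(V>85)&(V<190),bl,nm+' blade',7)
    comp(s,(S<70)&(V<110),bd,nm+' board',15)
    C=cloud(s)
    for c in(b,h,bl,bd): print(C[int(c[1]/k),int(c[0]/k)].round(1).tolist(),end=' ')
    print()
print(r.sense())
E
```

```text
(394, 244) [ 19 138 163] (205, 335) [ 13 127  62] (205, 275) [ 18  23 131] (400, 190) [30 14 94] 
top brooch 476 [643.9  18.1] [52.  51.8] 7.9 depthz 14.9 [[614.5999755859375, 40.20000076293945], [621.7000122070312, -11.100000381469727], [673.2000122070312, -4.0], [666.0999755859375, 47.400001525878906]]
top handle 334 [491.5 314. ] [111.5  18. ] 7.1 depthz 54.0 [[435.1000061035156, 316.1000061035156], [437.29998779296875, 298.20001220703125], [547.9000244140625, 311.8999938964844], [545.7000122070312, 329.70001220703125]]
top blade 338 [595.3 332.5] [67.8 28.7] 7.8 depthz 6.9 [[559.7999877929688, 342.1000061035156], [563.7000122070312, 313.6000061035156], [630.7999877929688, 322.79998779296875], [626.9000244140625, 351.29998779296875]]
top board 10285 [656.6 -16.9] [279.8 219.9] 10.1 depthz 8.3 [[499.5, 66.80000305175781], [538.2000122070312, -149.6999969482422], [813.5999755859375, -100.5], [774.9000244140625, 116.0]]
[645.6, 19.3, 17.5] [496.1, 319.1, 51.9] [603.5, 336.4, 4.8] [741.1, 7.9, 14.6] 
(302, 314) [ 18 177 147] (345, 502) [ 13 152  47] (258, 513) [ 14  33 117] (250, 280)
[... 903 characters left out ...]
.3, 14.2] 
{'time': 0.1, 'joint_pos': array([ 6.87888135e+01,  7.51120995e+00,  8.53218563e+01,  8.48637516e-04,
        8.72611042e+01, -4.89369214e+00]), 'qd': array([-0.00035658, -0.15455238, -0.19126951,  0.07000206, -0.01414413,
       -0.01977197]), 'joint_efforts': array([ 8.00813086e-04, -5.70953572e+01, -5.01939189e+01, -3.04630203e-04,
        8.14040832e-03, -1.81285839e-05]), 'tool_pos': array([168.3808873 , 575.38756708, 230.35619479]), 'tcp_rot': array([-1.79906245e+02, -8.87793060e-03,  1.63682457e+02]), 'ft_force': array([ 0.42025176, -0.87882309, -0.25169759]), 'wrist_torque': array([-0.01090486,  0.02754771,  0.01589737]), 'grip_force': 0.0, 'finger_gap': 85.22627007406324}
```

```bash
cat >> h.py <<'E'
from scipy.spatial.transform import Rotation as Ro
def plan(pos,yaw,n,pose=None):
    """rows (shift in tool axes, turn units) from current pose to tool-down pose"""
    q=r.sense(); p=q['tool_pos']; R=Ro.from_euler('xyz',q['tcp_rot'],degrees=True)
    T=Ro.from_euler('xyz',[180,0,yaw],degrees=True); rv=(R.inv()*T).as_rotvec()/n
    print('from',p.round(1),q['tcp_rot'].round(2),'f',q['ft_force'].round(1))
    for i in range(n):
        Ri=R*Ro.from_rotvec(rv*i); print((Ri.inv().apply((np.array(pos)-p)/n)).round(1).tolist(),(np.degrees(rv)/5).round(3).tolist())
E
python3 -c "
from h import *
plan([509,324,150],188,14)"
```

```text
from [168.4 575.4 230.4] [-1.7991e+02 -1.0000e-02  1.6368e+02] f [ 0.4 -0.9 -0.3]
[-28.4, -10.4, 5.8] [-0.001, -0.0, -0.347]
[-28.1, -11.2, 5.8] [-0.001, -0.0, -0.347]
[-27.7, -12.1, 5.8] [-0.001, -0.0, -0.347]
[-27.3, -12.9, 5.8] [-0.001, -0.0, -0.347]
[-26.9, -13.7, 5.8] [-0.001, -0.0, -0.347]
[-26.5, -14.6, 5.8] [-0.001, -0.0, -0.347]
[-26.0, -15.4, 5.7] [-0.001, -0.0, -0.347]
[-25.6, -16.1, 5.7] [-0.001, -0.0, -0.347]
[-25.1, -16.9, 5.7] [-0.001, -0.0, -0.347]
[-24.5, -17.7, 5.7] [-0.001, -0.0, -0.347]
[-24.0, -18.4, 5.7] [-0.001, -0.0, -0.347]
[-23.4, -19.1, 5.7] [-0.001, -0.0, -0.347]
[-22.8, -19.8, 5.7] [-0.001, -0.0, -0.347]
[-22.2, -20.5, 5.7] [-0.001, -0.0, -0.347]
```

Request:
apply_moves(
  steps=[
    [1,-28.4,-10.4,5.8,0,0,-0.347],
    [1,-28.1,-11.2,5.8,0,0,-0.347],
    [1,-27.7,-12.1,5.8,0,0,-0.347],
    [1,-27.3,-12.9,5.8,0,0,-0.347],
    [1,-26.9,-13.7,5.8,0,0,-0.347],
    [1,-26.5,-14.6,5.8,0,0,-0.347],
    [1,-26,-15.4,5.7,0,0,-0.347],
    [1,-25.6,-16.1,5.7,0,0,-0.347],
  ],
  squeeze=60,
)

```text
time: 0.9
tool_pos: [363.8, 431.2, 184.4]
tcp_rot: [-180.0, -0.0, 177.6]
ft_force: [-0.4, -0.4, -0.5]
finger_gap: 85.1
grip_force: 0.0
```

Request:
apply_moves(
  steps=[
    [1,-25.1,-16.9,5.7,0,0,-0.347],
    [1,-24.5,-17.7,5.7,0,0,-0.347],
    [1,-24,-18.4,5.7,0,0,-0.347],
    [1,-23.4,-19.1,5.7,0,0,-0.347],
    [1,-22.8,-19.8,5.7,0,0,-0.347],
    [1,-22.2,-20.5,5.7,0,0,-0.347],
    [1,0,0,0,0,0,0],
    [1,0,0,0,0,0,0],
  ],
)

```text
time: 1.7
tool_pos: [508.9, 323.9, 150.1]
tcp_rot: [-180.0, -0.1, -172.1]
ft_force: [0.8, 1.2, -0.5]
finger_gap: 85.1
grip_force: 0.0
```

```bash
python3 - <<'E'
from h import *
q=r.sense(); print(q['tool_pos'],q['tcp_rot'])
ims=[]
for n in('top','side'):
    s=snap(n); np.savez(f'{n}1.npz',**s)
    p=q['tool_pos']; T=np.linalg.inv(s['T']); c=T[:3,:3]@p+T[:3,3]
    uv=cv2.projectPoints(c.reshape(1,3),np.zeros(3),np.zeros(3),s['mtx'],s['dist'])[0].ravel(); print(n,uv)
    u,v=uv.astype(int); a,b=max(0,min(v-66,420-132)),max(0,min(u-66,560-132))
    im=s['color'].copy(); im[v,u]=(0,0,255); print('crop',b,a); ims.append(cv2.resize(im[a:a+132,b:b+132],(396,396),interpolation=0))
cv2.imwrite('pics/c1.png',np.hstack(ims))
E
```

```text
[508.85688133 323.87694803 150.11326562] [-1.79984680e+02 -8.98425531e-02 -1.72138181e+02]
top [129.31472722 226.68990348]
crop 63 160
side [236.84389788 319.56989769]
crop 170 253
```

View pics/c1.png

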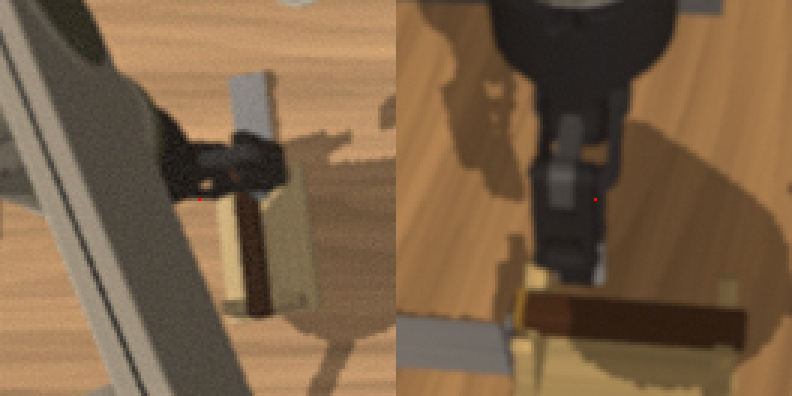

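The crops show the open gripper above the handle. The two cameras disagree by about 8 mm, so I'll check both against the known finger position using depth.

```bash
python3 - <<'E'
from h import *
q=r.sense(); R=Ro.from_euler('xyz',q['tcp_rot'],degrees=True)
for n in('top','side'):
    s=dict(np.load(n+'1.npz')); C=cloud(s); L=R.inv().apply((C-q['tool_pos']).reshape(-1,3))
    for lo,hi in((-60,-40),(-40,-25),(-25,-10),(-10,5)):
        m=(s['depth'].ravel()>0)&(abs(L[:,0])<60)&(abs(L[:,1])<90)&(L[:,2]>lo)&(L[:,2]<hi)
        for sg in(1,-1):
            k=m&(L[:,1]*sg>0)
            if k.sum()>5: print(n,lo,sg,k.sum(),'x',np.percentile(L[k,0],[3,50,97]).round(1),'y',np.percentile(L[k,1],[3,50,97]).round(1),'zmax',L[k,2].max().round(1))
    # table height check and tilt
    C0=cloud(dict(np.load(n+'0.npz'))); P=C0[(abs(C0[...,2])<12)]; P=P[(P[:,0]>350)&(P[:,0]<900)&(abs(P[:,1])<450)]
    P=P[abs(P[:,2]-np.median(P[:,2]))<4]
    A=np.c_[P[:,:2]-[600,100],np.ones(len(P))]; print(n,'plane',np.linalg.lstsq(A,P[:,2],rcond=None)[0])
E
```

```text
top -60 -1 10 x [ 7.9  9.3 11.2] y [-58.7 -51.8 -46.9] zmax -42.2
top -40 -1 11 x [4.4 7.9 8.9] y [-57.2 -52.  -46.3] zmax -25.6
top -25 -1 8 x [4.3 5.9 9.1] y [-54.7 -50.5 -46.5] zmax -13.0
top plane [2.94291095e-04 1.75927074e-04 2.49267210e-01]
side -60 1 21 x [ 2.4 10.6 12.1] y [42.8 52.9 70.8] zmax -41.1
side -40 1 41 x [-7.6  1.5  9.7] y [44.8 56.3 57.9] zmax -25.1
side -25 1 40 x [-11.6   5.9   9.7] y [44.6 50.2 56.9] zmax -12.3
side plane [-4.65749404e-04 -1.05732963e-03 -5.69572735e-01]
```

Both cameras match the fingers to about 2 mm, which is enough for the grasp. I'll descend and grip now, then refine by comparing lifter and brooch within one image.

Request:
apply_moves(
  steps=[
    [1,0,0,25,0,0,0],
    [1,0,0,25,0,0,0],
    [1,0,0,25,0,0,0],
    [1,0,0,25,0,0,0],
    [1,0,0,15,0,0,0],
    [1,0,0,9,0,0,0],
    [1,0,0,0,0,0,0],
    [1,0,0,0,0,0,0],
  ],
  squeeze=60,
)

```text
time: 2.6
tool_pos: [509.6, 325.1, 28.0]
tcp_rot: [180.0, 0.1, -172.0]
ft_force: [0.4, 0.0, 0.0]
finger_gap: 85.4
grip_force: 0.0
```

Request:
apply_moves(
  steps=[
    [-1,0,0,0,0,0,0],
    [-1,0,0,0,0,0,0],
    [-1,0,0,0,0,0,0],
    [-1,0,0,0,0,0,0],
    [-1,0,0,0,0,0,0],
    [-1,0,0,0,0,0,0],
    [-1,0,0,0,0,0,0],
    [-1,0,0,0,0,0,0],
  ],
)

```text
time: 3.4
tool_pos: [509.3, 324.6, 27.2]
tcp_rot: [180.0, 0.0, -172.0]
ft_force: [0.3, 0.3, 4.5]
finger_gap: 15.1
grip_force: 58.9
```

```bash
python3 - <<'E'
from h import *
q=r.sense(); print({k:np.round(v,2) for k,v in q.items()})
E
```

```text
{'time': np.float64(3.4), 'joint_pos': array([ 27.65,  18.62,  94.72,  -0.  ,  66.62, -70.32]), 'qd': array([ 0.02, -0.07,  0.02, -0.03,  0.1 ,  0.01]), 'joint_efforts': array([ 1.000e-01, -5.865e+01, -4.245e+01,  7.000e-02, -1.600e-01,
        1.000e-02]), 'tool_pos': array([509.26, 324.61,  27.24]), 'tcp_rot': array([ 1.7999e+02,  3.0000e-02, -1.7203e+02]), 'ft_force': array([0.29, 0.28, 4.48]), 'wrist_torque': array([-0.09,  0.12,  0.01]), 'grip_force': np.float64(58.94), 'finger_gap': np.float64(15.1)}
```

Request:
apply_moves(
  steps=[
    [-1,0,0,-5,0,0,0],
    [-1,0,0,-10,0,0,0],
    [-1,0,0,-15,0,0,0],
    [-1,0,0,-15,0,0,0],
    [-1,0,0,-15,0,0,0],
    [-1,0,0,-10,0,0,0],
    [-1,0,0,0,0,0,0],
    [-1,0,0,0,0,0,0],
  ],
)

```text
time: 4.2
tool_pos: [509.1, 324.5, 97.1]
tcp_rot: [180.0, 0.0, -172.0]
ft_force: [-0.6, 0.4, -0.4]
finger_gap: 14.8
grip_force: 58.4
```

```bash
python3 -c "
from h import *
s=r.snapshot('side'); print(s['color'].shape); np.savez('side2.npz',**s)
plan([468,-5,90],189,14)"
```

```text
(420, 560, 3)
from [508.6 324.3  96.3] [-1.7998e+02 -5.0000e-02 -1.7203e+02] f [ 0.1 -0.  -1.8]
[6.1, -22.9, 0.5] [-0.0, -0.001, -0.015]
[6.2, -22.9, 0.5] [-0.0, -0.001, -0.015]
[6.2, -22.9, 0.5] [-0.0, -0.001, -0.015]
[6.2, -22.9, 0.5] [-0.0, -0.001, -0.015]
[6.3, -22.9, 0.5] [-0.0, -0.001, -0.015]
[6.3, -22.9, 0.5] [-0.0, -0.001, -0.015]
[6.3, -22.8, 0.5] [-0.0, -0.001, -0.015]
[6.3, -22.8, 0.5] [-0.0, -0.001, -0.015]
[6.4, -22.8, 0.5] [-0.0, -0.001, -0.015]
[6.4, -22.8, 0.5] [-0.0, -0.001, -0.015]
[6.4, -22.8, 0.5] [-0.0, -0.001, -0.015]
[6.5, -22.8, 0.5] [-0.0, -0.001, -0.015]
[6.5, -22.8, 0.5] [-0.0, -0.001, -0.015]
[6.5, -22.8, 0.5] [-0.0, -0.001, -0.015]
```

Request:
apply_moves(
  steps=[
    [-1,6.2,-22.9,0.5,0,0,-0.015],
    [-1,6.2,-22.9,0.5,0,0,-0.015],
    [-1,6.2,-22.9,0.5,0,0,-0.015],
    [-1,6.2,-22.9,0.5,0,0,-0.015],
    [-1,6.3,-22.9,0.5,0,0,-0.015],
    [-1,6.3,-22.9,0.5,0,0,-0.015],
    [-1,6.3,-22.8,0.5,0,0,-0.015],
    [-1,6.3,-22.8,0.5,0,0,-0.015],
  ],
)

```text
time: 5.05
tool_pos: [484.7, 135.2, 91.7]
tcp_rot: [-180.0, -0.1, -171.4]
ft_force: [0.5, 0.3, -0.3]
finger_gap: 15.0
grip_force: 58.6
```

Request:
apply_moves(
  steps=[
    [-1,6.4,-22.8,0.5,0,0,-0.015],
    [-1,6.4,-22.8,0.5,0,0,-0.015],
    [-1,6.4,-22.8,0.5,0,0,-0.015],
    [-1,6.5,-22.8,0.5,0,0,-0.015],
    [-1,6.5,-22.8,0.5,0,0,-0.015],
    [-1,6.5,-22.8,0.5,0,0,-0.015],
    [-1,0,0,0,0,0,0],
    [-1,0,0,0,0,0,0],
  ],
)

```text
time: 5.85
tool_pos: [467.7, -5.0, 89.2]
tcp_rot: [180.0, -0.1, -171.1]
ft_force: [0.2, 0.6, -0.7]
finger_gap: 15.5
grip_force: 58.7
```

```bash
python3 - <<'E'
from h import *
q=r.sense(); print(q['tool_pos'],q['tcp_rot'])
ims=[]
for n in('top','side'):
    s=snap(n); np.savez(f'{n}3.npz',**s)
    a,b={'top':(120,190),'side':(150,120)}[n]
    ims.append(cv2.resize(s['color'][a:a+133,b:b+133],(399,399),interpolation=2))
cv2.imwrite('pics/c3.png',np.hstack(ims))
E
```

```text
[467.69319212  -5.03876686  89.15894857] [ 1.79964471e+02 -7.33134284e-02 -1.71064941e+02]
```

View pics/c3.png

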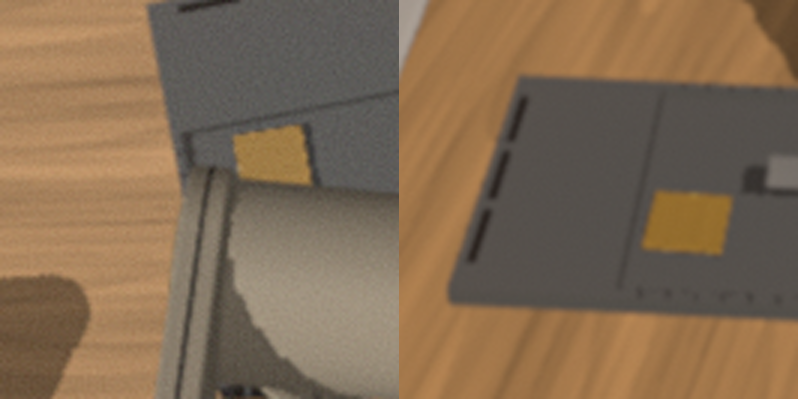

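Left crop: the arm hides the blade from the top camera. Right crop (side camera): the blade tip is at about (768,172) and the brooch at (687,222). I'll measure both in the side image, so any camera bias cancels.

```bash
python3 - <<'E'
from h import *
s=dict(np.load('side3.npz'))
hsv=cv2.cvtColor(s['color'],cv2.COLOR_BGR2HSV); H,S,V=[hsv[...,i].astype(int) for i in range(3)]
C=cloud(s)
# blade: bright grey, depth z 55..85
m=(S<70)&(V>105)&(C[...,2]>58)&(C[...,2]<80)&(s['depth']>0); m[:, :230]=0
n,l,st,ce=cv2.connectedComponentsWithStats(m.astype(np.uint8)); print(st[1:][st[1:,4]>20])
i=1+st[1:,4].argmax(); print('z',np.median(C[l==i][:,2]),st[i])
ct=max(cv2.findContours((l==i).astype(np.uint8),0,1)[0],key=len).reshape(-1,2)
P=ray(s,ct,69)[:,:2].astype(np.float32); R=cv2.minAreaRect(P); print(R,cv2.boxPoints(R).round(1).tolist())
Z=C[l==i]; A=np.c_[Z[:,:2]-Z[:,:2].mean(0),np.ones(len(Z))]; print('plane',np.linalg.lstsq(A,Z[:,2],rcond=None)[0])
# tip columns
m2=(S>130)&(V>90)&(H>14)&(H<28)&(C[...,2]>9)&(C[...,2]<20)&(C[...,0]>590)&(C[...,0]<700)&(C[...,1]>-30)&(C[...,1]<80)
m2=cv2.morphologyEx(m2.astype(np.uint8),cv2.MORPH_OPEN,np.ones((3,3)))
ct=max(cv2.findContours(m2,0,1)[0],key=len).reshape(-1,2); R=cv2.minAreaRect(ray(s,ct,15)[:,:2].astype(np.float32)); print('brooch',R,cv2.boxPoints(R).round(1).tolist())
# step line in side view: dark line edge, board x rel
t=dict(np.load('top0.npz'))
for nm,w,z,pts in(('side',s,15,[(217+0,182),(209,240)]),): pass
# step line: side crop px (660,95)->(622,285) in 3x crop from col 120,row 150 (offset 399)
print('step side',ray(s,[(120+(660-399)/3,150+95/3),(120+(622-399)/3,150+285/3)],15).round(1).tolist())
print('step top',ray(dict(np.load('top3.npz')),[(190+185/3,120+132/3),(190+395/3,120+92/3)],15).round(1).tolist())
E
```

```text
[[400  53  40  18 238]
 [366  60  24  12 141]
 [432  73  23  10 142]
 [243 202  37  12 319]]
z 68.83089622901468 [243 202  37  12 319]
((551.2950439453125, 11.168094635009766), (71.67279052734375, 26.918481826782227), 7.987705707550049) [[513.9000244140625, 19.5], [517.7000122070312, -7.099999904632568], [588.7000122070312, 2.799999952316284], [584.9000244140625, 29.5]]
plane [-1.28082896e-05  2.42818260e-02  6.88289718e+01]
brooch ((644.55810546875, 24.323701858520508), (52.81045150756836, 55.52516174316406), 8.15871810913086) [[614.5, 48.099998474121094], [622.4000244140625, -6.900000095367432], [674.5999755859375, 0.6000000238418579], [666.7999877929688, 55.599998474121094]]
step side [[703.5, -97.3, 15.0], [666.8, 91.1, 15.0]]
step top [[672.0, 87.3, 15.0], [700.4, -77.2, 15.0]]
```

Request:
apply_moves(
  steps=[
    [-1,0,0,15,0,0,0],
    [-1,0,0,15,0,0,0],
    [-1,0,0,12,0,0,0],
    [-1,0,0,9,0,0,0],
    [-1,0,0,5,0,0,0],
    [-1,0,0,2,0,0,0],
    [-1,0,0,0,0,0,0],
    [-1,0,0,0,0,0,0],
  ],
)

```text
time: 6.75
tool_pos: [468.8, -4.9, 32.4]
tcp_rot: [-180.0, 0.1, -171.0]
ft_force: [-0.3, 0.0, -0.2]
finger_gap: 14.7
grip_force: 58.7
```

```bash
python3 - <<'E'
from h import *
q=r.sense(); print(q['tool_pos'],q['tcp_rot'],q['ft_force'])
s=snap('side'); np.savez('side4.npz',**s)
C=cloud(s); hsv=cv2.cvtColor(s['color'],cv2.COLOR_BGR2HSV); H,S,V=[hsv[...,i].astype(int) for i in range(3)]
m=(S<70)&(V>105)&(C[...,0]>500)&(C[...,0]<605)&(C[...,1]>-20)&(C[...,1]<50)&(C[...,2]<20)
n,l,st,ce=cv2.connectedComponentsWithStats(m.astype(np.uint8)); i=1+st[1:,4].argmax(); print(st[i],np.median(C[l==i][:,2]))
ct=max(cv2.findContours((l==i).astype(np.uint8),0,1)[0],key=len).reshape(-1,2); R=cv2.minAreaRect(ray(s,ct,9.5)[:,:2].astype(np.float32)); print(R,cv2.boxPoints(R).round(1).tolist())
a,b=150,140; cv2.imwrite('pics/c4.png',cv2.resize(s['color'][a:a+100,b:b+133],(798,600),interpolation=2))
E
```

```text
[468.80021605  -4.94241486  32.44461121] [-1.79985121e+02  5.08197725e-02 -1.70980548e+02] [-0.29324203  0.00170024 -0.23111165]
[243 222  37  13 317] 12.24658156599503
((551.43310546875, 8.678797721862793), (74.74708557128906, 27.98152732849121), 6.516452312469482) [[512.7000122070312, 18.299999237060547], [515.9000244140625, -9.5], [590.2000122070312, -1.0], [587.0, 26.799999237060547]]
```

View pics/c4.png

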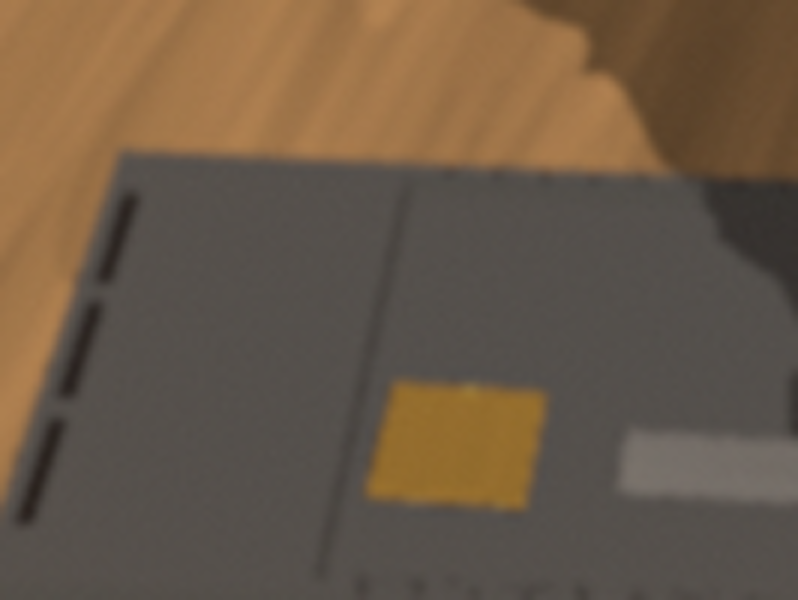

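The blade is aligned with the brooch: tip at (620,462), near edge at (537,450), so a gap of about 29 mm. I'll lower it 2.5 mm and slide it in.

Request:
apply_moves(
  steps=[
    [-1,0,0,2.5,0,0,0],
    [-1,-6,0,0,0,0,0],
    [-1,-7,0,0,0,0,0],
    [-1,-7,0,0,0,0,0],
    [-1,-4,0,0,0,0,0],
    [-1,0,0,0,0,0,0],
    [-1,0,0,0,0,0,0],
    [-1,0,0,0,0,0,0],
  ],
)

```text
time: 7.6
tool_pos: [491.7, -1.1, 29.2]
tcp_rot: [180.0, -0.0, -171.0]
ft_force: [-0.4, -0.3, -0.4]
finger_gap: 14.9
grip_force: 58.7
```

Request:
apply_moves(
  steps=[
    [-1,-2,0,-0.4,0,0,0],
    [-1,-3,0,0,0,0,0],
    [-1,-3,0,0,0,0,0],
    [-1,-3,0,0,0,0,0],
    [-1,-3,0,0,0,0,0],
    [-1,-1,0,0,0,0,0],
    [-1,0,0,0,0,0,0],
    [-1,0,0,0,0,0,0],
  ],
)

```text
time: 8.4
tool_pos: [506.7, 1.2, 29.7]
tcp_rot: [180.0, -0.0, -171.0]
ft_force: [-0.2, 0.6, -1.1]
finger_gap: 14.7
grip_force: 58.7
```

```bash
python3 - <<'E'
from h import *
q=r.sense(); print(q['tool_pos'],q['tcp_rot'],q['ft_force'])
s=snap('side'); np.savez('side5.npz',**s)
a,b=150,140; cv2.imwrite('pics/c5.png',cv2.resize(s['color'][a:a+100,b:b+133],(798,600),interpolation=2))
E
```

```text
[506.71830142   1.24330145  29.69085934] [ 1.79997765e+02 -1.53113716e-02 -1.70978462e+02] [-0.19924289  0.62220036 -1.0540413 ]
```

View pics/c5.png

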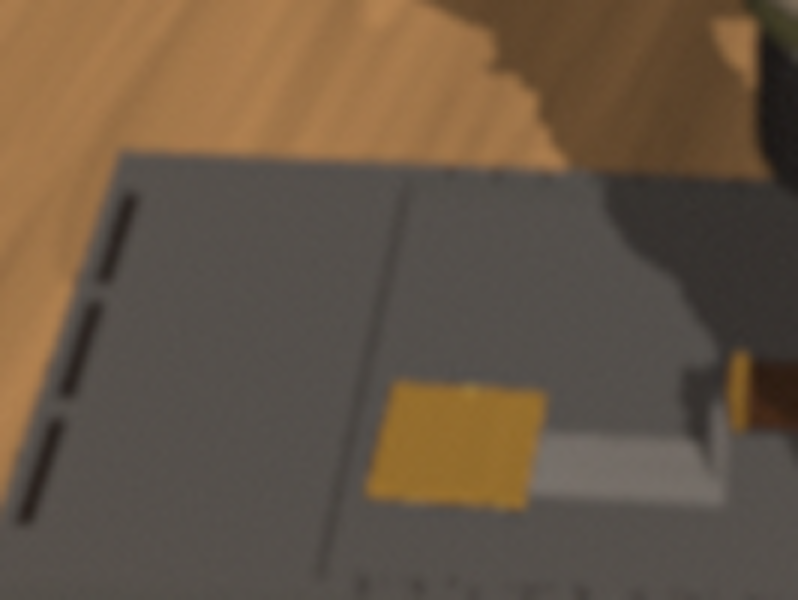

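The brooch hasn't moved and the blade is about 9 mm under its near rim (535,465). Next I'll raise the edge to about 22°, then push forward to the step.

Request:
apply_moves(
  steps=[
    [-1,0,0,-3,0,0,0],
    [-1,-1,0,-3.5,0,0,0],
    [-1,-1.5,0,-3.5,0,0,0],
    [-1,-2,0,-3.5,0,0,0],
    [-1,-2,0,-0.5,0,0,0],
    [-1,-2,0,-0.5,0,0,0],
    [-1,-2,0,0,0,0,0],
    [-1,-2,0,0,0,0,0],
  ],
)

```text
time: 9.25
tool_pos: [519.2, 3.2, 44.1]
tcp_rot: [180.0, -0.0, -171.0]
ft_force: [-0.9, 0.4, -1.2]
finger_gap: 14.9
grip_force: 58.7
```

```bash
python3 - <<'E'
from h import *
q=r.sense(); print(q['tool_pos'],q['tcp_rot'],q['ft_force'])
s=snap('side'); np.savez('side6.npz',**s)
a,b=150,140; cv2.imwrite('pics/c6.png',cv2.resize(s['color'][a:a+100,b:b+133],(798,600),interpolation=2))
E
```

```text
[519.21249308   3.24163814  44.12734107] [ 1.79996643e+02 -1.57826718e-02 -1.70978005e+02] [-0.86991049  0.37190579 -1.21051898]
```

View pics/c6.png

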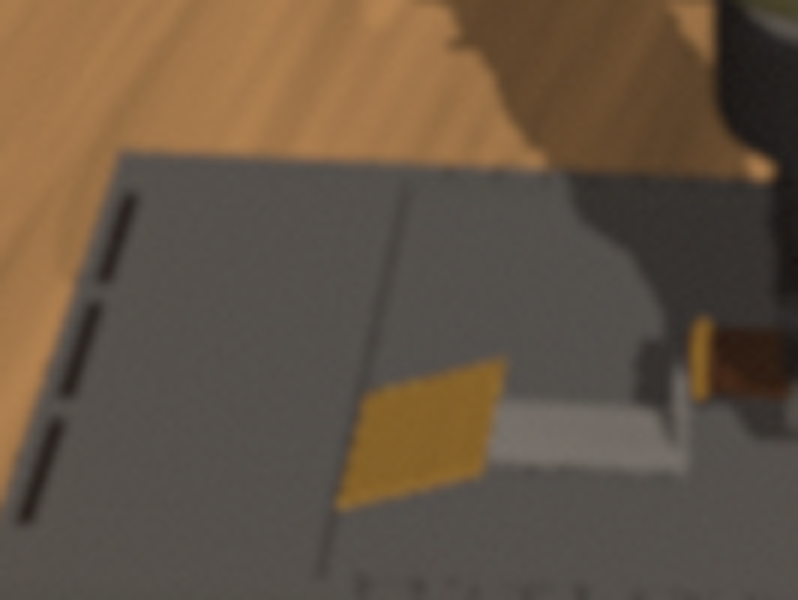

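The brooch is tilted about 24° on the blade and its far edge is against the step. I'll continue along the arc.

Request:
apply_moves(
  steps=[
    [-1,-1.5,0,-2.8,0,0,0],
    [-1,-1.5,0,-2.9,0,0,0],
    [-1,-2,0,-3.1,0,0,0],
    [-1,-2.2,0,-3.1,0,0,0],
    [-1,-2.4,0,-2.9,0,0,0],
    [-1,-2.6,0,-2.8,0,0,0],
    [-1,-2.8,0,-2.6,0,0,0],
    [-1,-3,0,-2.5,0,0,0],
  ],
)

```text
time: 10.1
tool_pos: [537.2, 6.1, 67.2]
tcp_rot: [180.0, 0.0, -171.0]
ft_force: [-1.0, -0.6, -0.2]
finger_gap: 15.1
grip_force: 58.6
```

```bash
python3 - <<'E'
from h import *
q=r.sense(); print(q['tool_pos'],q['tcp_rot'],q['ft_force'])
s=snap('side'); np.savez('side7.npz',**s)
a,b=150,140; cv2.imwrite('pics/c7.png',cv2.resize(s['color'][a:a+100,b:b+133],(798,600),interpolation=2))
E
```

```text
[537.21901941   6.08402967  67.23697037] [ 1.79999942e+02  3.28669928e-03 -1.70976780e+02] [-1.0376685  -0.61464577 -0.15941575]
```

View pics/c7.png

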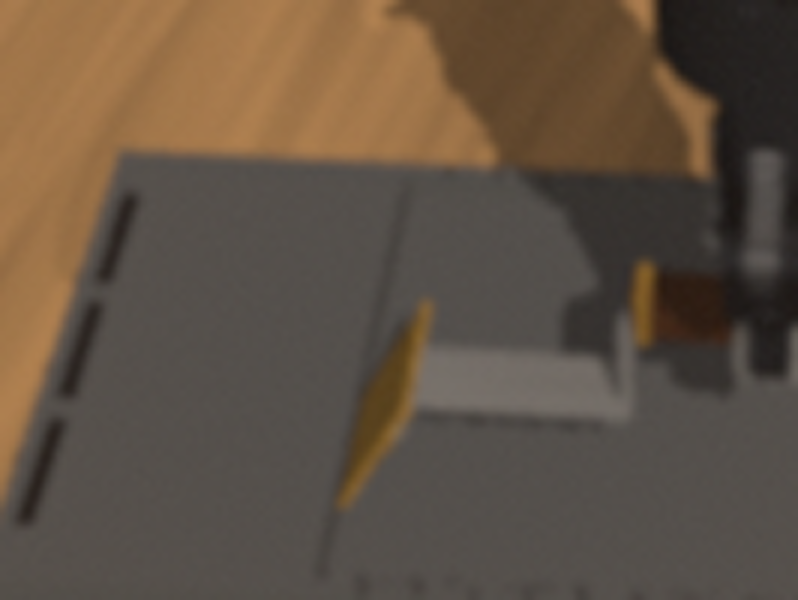

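The brooch is at about 64° and the tip is still on the face, just above the stone. Now I'll push it over.

Request:
apply_moves(
  steps=[
    [-1,-3,0,-2,0,0,0],
    [-1,-3.5,0,-1.5,0,0,0],
    [-1,-4,0,-1.2,0,0,0],
    [-1,-4,0,-0.8,0,0,0],
    [-1,-4.5,0,-0.5,0,0,0],
    [-1,-4.5,0,0,0,0,0],
    [-1,-4.5,0,0,0,0,0],
    [-1,-4.5,0,0,0,0,0],
  ],
)

```text
time: 10.95
tool_pos: [569.4, 11.2, 72.9]
tcp_rot: [180.0, -0.0, -171.0]
ft_force: [0.3, 0.2, -1.4]
finger_gap: 15.1
grip_force: 58.6
```

Request:
apply_moves(
  steps=[
    [-1,-4,0,0,0,0,0],
    [-1,-4,0,0,0,0,0],
    [-1,-3,0,0,0,0,0],
    [-1,0,0,0,0,0,0],
    [-1,0,0,0,0,0,0],
    [-1,0,0,0,0,0,0],
    [-1,0,0,0,0,0,0],
    [-1,0,0,0,0,0,0],
  ],
)

```text
time: 11.75
tool_pos: [579.8, 12.8, 73.0]
tcp_rot: [-180.0, 0.0, -171.0]
ft_force: [0.4, -0.0, -0.9]
finger_gap: 15.0
grip_force: 58.6
```

```bash
python3 - <<'E'
from h import *
q=r.sense(); print(q['tool_pos'],q['tcp_rot'],q['ft_force'])
s=snap('side'); np.savez('side8.npz',**s)
a,b=130,120; cv2.imwrite('pics/c8.png',cv2.resize(s['color'][a:a+100,b:b+133],(798,600),interpolation=2))
E
```

```text
[579.81412434  12.82255983  73.02643825] [-1.79999105e+02  2.13981077e-04 -1.70977407e+02] [ 0.40192518 -0.02283286 -0.92828169]
```

View pics/c8.png

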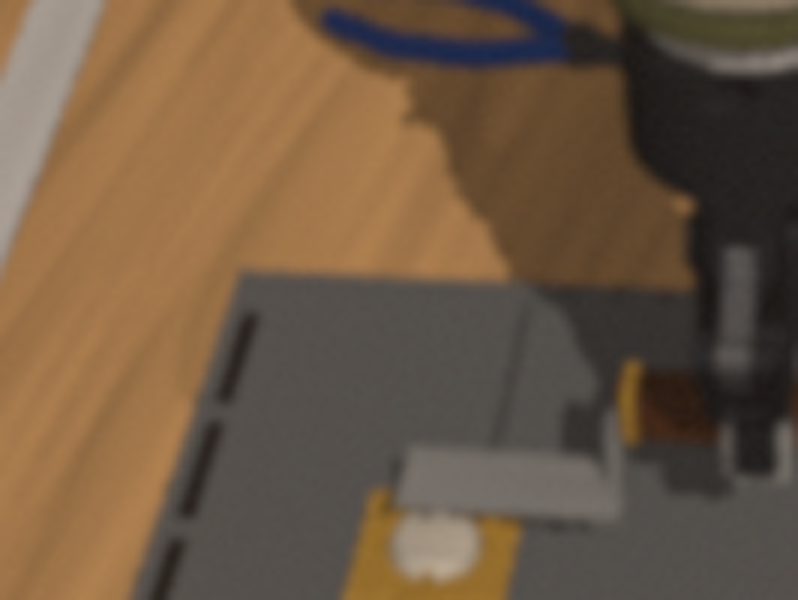

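The brooch is face up on the shelf, with its stone at (436,545). I'll raise the lifter and plan the return.

Request:
apply_moves(
  steps=[
    [-1,0,0,-6,0,0,0],
    [-1,4,0,-8,0,0,0],
    [-1,8,0,-10,0,0,0],
    [-1,12,0,-6,0,0,0],
    [-1,14,0,0,0,0,0],
    [-1,14,0,0,0,0,0],
    [-1,10,0,0,0,0,0],
    [-1,0,0,0,0,0,0],
  ],
)

```text
time: 12.6
tool_pos: [517.9, 3.0, 103.4]
tcp_rot: [-180.0, 0.0, -171.0]
ft_force: [-0.0, 0.1, -1.3]
finger_gap: 15.0
grip_force: 58.6
```

```bash
python3 - <<'E'
from h import *
s=snap('side'); np.savez('side9.npz',**s); C=cloud(s)
hsv=cv2.cvtColor(s['color'],cv2.COLOR_BGR2HSV); H,S,V=[hsv[...,i].astype(int) for i in range(3)]
m=(S>130)&(V>90)&(H>14)&(H<28)&(abs(C[...,0]-680)<70)&(abs(C[...,1]-30)<60)&(C[...,2]>10)
m=cv2.morphologyEx(m.astype(np.uint8),cv2.MORPH_OPEN,np.ones((2,2)))
ct=max(cv2.findContours(m,0,1)[0],key=len).reshape(-1,2); R=cv2.minAreaRect(ray(s,ct,18)[:,:2].astype(np.float32)); print('brooch',R)
k=m>0; P=C[k]; A=np.c_[P[:,:2]-P[:,:2].mean(0),np.ones(len(P))]; print(np.linalg.lstsq(A,P[:,2],rcond=None)[0])
plan([509.3,324.6,100],188,12)
E
```

```text
brooch ((689.1521606445312, 34.32796096801758), (52.352108001708984, 55.57510757446289), 10.56337833404541)
[-0.38945792  0.81342465 20.86766435]
from [518.7   3.1 103.5] [-1.7999e+02  5.0000e-02 -1.7099e+02] f [ 0.6 -0.4 -0.7]
[-3.4, 26.6, 0.3] [-0.0, 0.001, 0.017]
[-3.4, 26.6, 0.3] [-0.0, 0.001, 0.017]
[-3.3, 26.6, 0.3] [-0.0, 0.001, 0.017]
[-3.3, 26.6, 0.3] [-0.0, 0.001, 0.017]
[-3.3, 26.6, 0.3] [-0.0, 0.001, 0.017]
[-3.2, 26.6, 0.3] [-0.0, 0.001, 0.017]
[-3.2, 26.6, 0.3] [-0.0, 0.001, 0.017]
[-3.2, 26.6, 0.3] [-0.0, 0.001, 0.017]
[-3.1, 26.6, 0.3] [-0.0, 0.001, 0.017]
[-3.1, 26.6, 0.3] [-0.0, 0.001, 0.017]
[-3.0, 26.6, 0.3] [-0.0, 0.001, 0.017]
[-3.0, 26.6, 0.3] [-0.0, 0.001, 0.017]
```

Request:
apply_moves(
  steps=[
    [-1,-3.4,26.6,0.3,0,0,0.017],
    [-1,-3.4,26.6,0.3,0,0,0.017],
    [-1,-3.3,26.6,0.3,0,0,0.017],
    [-1,-3.3,26.6,0.3,0,0,0.017],
    [-1,-3.3,26.6,0.3,0,0,0.017],
    [-1,-3.2,26.6,0.3,0,0,0.017],
    [-1,-3.2,26.6,0.3,0,0,0.017],
    [-1,-3.2,26.6,0.3,0,0,0.017],
  ],
)

```text
time: 13.45
tool_pos: [512.9, 218.9, 100.8]
tcp_rot: [180.0, 0.0, -171.7]
ft_force: [-0.0, -0.1, -0.5]
finger_gap: 15.3
grip_force: 58.7
```

Request:
apply_moves(
  steps=[
    [-1,-3.1,26.6,0.3,0,0,0.017],
    [-1,-3.1,26.6,0.3,0,0,0.017],
    [-1,-3,26.6,0.3,0,0,0.017],
    [-1,-3,26.6,0.3,0,0,0.017],
    [-1,0,0,0,0,0,0],
    [-1,0,0,0,0,0,0],
    [-1,0,0,0,0,0,0],
    [-1,0,0,0,0,0,0],
  ],
)

```text
time: 14.25
tool_pos: [509.5, 323.6, 99.4]
tcp_rot: [-180.0, -0.0, -172.1]
ft_force: [0.2, -0.0, -0.4]
finger_gap: 14.9
grip_force: 58.8
```

```bash
python3 - <<'E'
from h import *
s=snap('side'); np.savez('side10.npz',**s); C=cloud(s)
hsv=cv2.cvtColor(s['color'],cv2.COLOR_BGR2HSV); H,S,V=[hsv[...,i].astype(int) for i in range(3)]
m=(S>130)&(V>90)&(H>14)&(H<28)&(abs(C[...,0]-690)<45)&(abs(C[...,1]-34)<40)&(C[...,2]>8)&(C[...,2]<40)
P=C[cv2.morphologyEx(m.astype(np.uint8),cv2.MORPH_OPEN,np.ones((3,3)))>0]; c=np.median(P,0); print(len(P),c)
k=np.ones(len(P),bool)
for _ in range(5):
    A=np.c_[P[:,:2]-c[:2],np.ones(len(P))]; x=np.linalg.lstsq(A[k],P[k,2],rcond=None)[0]; e=P[:,2]-A@x; k=abs(e)<2.5*np.median(abs(e))+.3
print('plane',x,k.sum())
q=r.sense(); print(q['tool_pos'],q['tcp_rot'])
E
```

```text
0 [nan nan nan]
plane [0. 0. 0.] 0
[509.53497913 323.6622947   99.39766853] [-1.79990694e+02 -1.31219301e-03 -1.72060901e+02]
  return _methods._mean(a, axis=axis, dtype=dtype,
  ret = um.true_divide(
  ret = ret.dtype.type(ret / rcount)
```

```bash
python3 - <<'E'
from h import *
for n,s in(('side9',dict(np.load('side9.npz'))),('top',snap('top'))):
    C=cloud(s); hsv=cv2.cvtColor(s['color'],cv2.COLOR_BGR2HSV); H,S,V=[hsv[...,i].astype(int) for i in range(3)]
    m=(S>110)&(V>80)&(H>13)&(H<30)&(abs(C[...,0]-690)<50)&(abs(C[...,1]-30)<50)&(C[...,2]>8)&(C[...,2]<40)
    P=C[m]; print(n,len(P))
    if len(P)<30: continue
    c=np.median(P,0); k=np.ones(len(P),bool)
    for _ in range(6):
        A=np.c_[P[:,:2]-c[:2],np.ones(len(P))]; x=np.linalg.lstsq(A[k],P[k,2],rcond=None)[0]; e=P[:,2]-A@x; k=abs(e)<2.5*np.median(abs(e))+.3
    print(c.round(1),'plane',x.round(4),k.sum(),P.min(0).round(1),P.max(0).round(1), (P[k].min(0)+P[k].max(0))/2)
E
```

```text
side9 367
[691.2  36.7  17.1] plane [ 2.10000e-03 -2.77000e-02  1.69397e+01] 339 [662.1  -1.4   8. ] [722.5  61.2  25.4] [692.29911144  29.89445051  17.04900402]
top 333
[693.4  29.6  18.3] plane [-1.80000e-03  1.73000e-02  1.82122e+01] 315 [ 6.639e+02 -1.000e-01  1.340e+01] [723.2  57.8  27.3] [693.94805026  28.82362608  18.2216945 ]
```

Request:
apply_moves(
  steps=[
    [-1,0,0,12,0,0,0],
    [-1,0,1,12,0,0,0],
    [-1,0,0,12,0,0,0],
    [-1,0,0,12,0,0,0],
    [-1,0,0,8,0,0,0],
    [-1,0,0,0,0,0,0],
    [-1,0,0,0,0,0,0],
    [-1,0,0,0,0,0,0],
  ],
)

```text
time: 15.15
tool_pos: [509.7, 325.8, 44.2]
tcp_rot: [180.0, 0.1, -172.0]
ft_force: [0.4, 0.1, -0.1]
finger_gap: 15.2
grip_force: 58.8
```

The brooch lies flat at z ≈ 18, as it should. Lowering the lifter into the cradle.

Request:
apply_moves(
  steps=[
    [-1,0,-1,4,0,0,0],
    [-1,0,0,4,0,0,0],
    [-1,0,0,3,0,0,0],
    [-1,0,0,3,0,0,0],
    [-1,0,0,2,0,0,0],
    [-1,0,0,0,0,0,0],
    [-1,0,0,0,0,0,0],
    [-1,0,0,0,0,0,0],
  ],
)

```text
time: 15.95
tool_pos: [509.2, 324.5, 27.3]
tcp_rot: [180.0, -0.0, -172.0]
ft_force: [0.8, 0.1, -0.4]
finger_gap: 14.7
grip_force: 58.9
```

Request:
apply_moves(
  steps=[
    [-1,0,0,0.5,0,0,0],
    [-1,0,0,0,0,0,0],
    [0,0,0,0,0,0,0],
    [0.5,0,0,0,0,0,0],
    [1,0,0,0,0,0,0],
    [1,0,0,0,0,0,0],
    [1,0,0,0,0,0,0],
    [1,0,0,0,0,0,0],
  ],
)

```text
time: 16.75
tool_pos: [509.3, 324.5, 26.9]
tcp_rot: [-180.0, -0.0, -172.0]
ft_force: [-0.7, 1.1, 0.2]
finger_gap: 85.5
grip_force: 0.0
```

Request:
apply_moves(
  steps=[
    [1,0,0,-3,0,0,0],
    [1,0,0,-10,0,0,0],
    [1,0,0,-20,0,0,0],
    [1,0,0,-25,0,0,0],
    [1,0,0,-25,0,0,0],
    [1,0,0,-25,0,0,0],
    [1,0,0,-25,0,0,0],
    [1,0,0,0,0,0,0],
  ],
)

```text
time: 17.55
tool_pos: [511.9, 325.9, 165.9]
tcp_rot: [179.8, 0.5, -172.0]
ft_force: [0.7, -0.5, 1.2]
finger_gap: 85.7
grip_force: 0.0
```

```bash
python3 -c "
from h import *
plan([380,500,230],170,8)
s=snap('side'); cv2.imwrite('pics/c11.png',cv2.resize(s['color'],(784,588)))"
```

```text
from [511.9 325.9 165.9] [ 179.83    0.46 -171.99] f [ 0.7 -0.5  1.2]
[13.2, 23.9, -8.1] [0.006, 0.011, 0.45]
[14.2, 23.3, -8.0] [0.006, 0.011, 0.45]
[15.1, 22.7, -8.0] [0.006, 0.011, 0.45]
[16.0, 22.1, -8.0] [0.006, 0.011, 0.45]
[16.8, 21.5, -8.0] [0.006, 0.011, 0.45]
[17.7, 20.8, -8.0] [0.006, 0.011, 0.45]
[18.5, 20.1, -8.0] [0.006, 0.011, 0.45]
[19.3, 19.3, -8.0] [0.006, 0.011, 0.45]
```

View pics/c11.png

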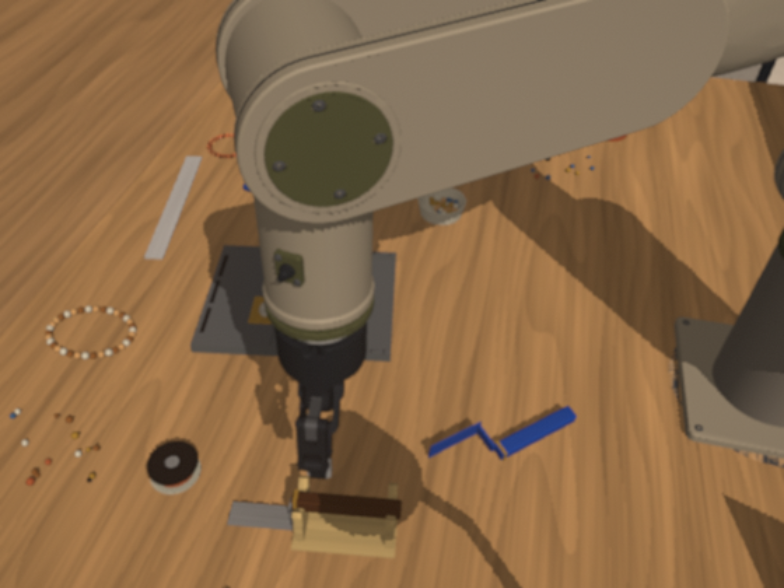

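The lifter is back in its notches at the same pixels as at the start (blade 258,513; handle 345,502). The brooch is on the shelf, the spool and dish are where they were, and the pliers were never near the path. The gripper is clear, so I'm handing in.

```bash
python3 -c "
from h import *
print(r.hand_in())"
```

```text
the job is handed in; nothing more can be done
None
```

The brooch lies flat, face up, on the shelf, the lifter is back in its cradle the same way round, and the job is handed in; `hand_in()` returned no verdict.

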